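# Open the clamshell flange fixture and take the flange out to the blue tray

## Robot

A 7-joint arm with a two-finger parallel gripper is mounted at the origin on the work surface. World frame = base frame: x ahead of the robot, y to its left, z up, the work surface at z = 0. Lengths are in mm, angles in rad, forces in N, time in s.
With the tool pointing down it reaches from about 350 to 900 mm from the base axis. Payload 8.1 kg.
Tool frame: the origin (TCP) lies at the very end of the fingers, on their centre line; the grasp point (between the pads) lies 19 mm behind it; z points along the fingers, y is the line along which they close (so a half turn about z gives the same grasp; the last joint's range is limited). The gripper opens to 92 mm and grips with 3 to 60 N. Pads are 19 mm wide; open, the fingers measure 130 mm over their backs; the gripper's body (75 mm by 190 mm) begins 47 mm behind the grasp point.
Start: joints at [-1.352, 0.434, 0.025, 1.573, -0.012, 1.134, -0.075], TCP at [197.699, 592.922, 226.742] pointing down, gripper open.
Joint ranges: [-2.62, 2.62], [-0.44, 2.09], [-1.27, 1.32], [0.08, 2.57], [-1.32, 4.46], [0.12, 2], [-2.74, 2.74]. Speed limits (rad/s): [2.22, 2.22, 3.01, 3.01, 3.14, 3.14, 3.14].

## Interface

Orientations are given as a rotation vector (axis times angle).
In Python, from workcell import bot gives the robot as it stands.
- The arm moves only by the tool carry_out, never from a script. Its argument "rows" is a list of rows, each an object of numbers: "gripper": the closure, from -1 (fully open) to 1 (shut), so that 0 is half open; "x", "y", "z": the shift along the tool's x, y, z in m; "turn": the turn about the tool's z in degrees. A call has 1 to 8 rows; each row is the pose to reach, as a shift and turn from the pose commanded when the call began, along the tool's axes at that moment; what a row does not reach only later rows make up. A row lasts 1/10 s, in which the tool goes at most 50 mm and 8.59 degrees, less where a joint would pass 70% of its speed; a pose out of reach is approached as far as the arm can. A call with a gripper value outside its range is refused whole. The fingers move at their own pace and stop on an object; the grip force is fixed at half the most. Time passes only in rows, so rows that repeat a pose let the fingers close. It gives the time, the measured TCP pose, the force, the opening and the grip force at its end, in the units of the state.
- bot.observe(): the state, without advancing time (a new reading comes with each control period).
- bot.read_camera(name): name is "scene" or "top"; returns the picture (400x640x3 uint8, red, green, blue); there is no depth.
- bot.calibration(name): a dict with "camera_matrix" (3x3 intrinsics, pixels), "world_from_camera" (4x4, takes a point from camera to world coordinates). Camera axes: x right, y down, z forward; pixel columns grow to the right and rows downward; lengths in mm; the calibration is good to about 2 mm. A picture is of the moment at which its call begins. calibration takes no time and is no camera call.
- bot.finish_job(): hands the job in; it is judged then, once.
The state is a dict: "t": time; "joint_positions": joint angles; "joint_vel": joint speeds; "tau": joint torques, N m; "position": TCP position; "ee_rot": TCP orientation; "force": force on the tool from outside, world axes, zero at the start; "torque": the same for the moment, N m; "opening": opening from 0.0 (shut) to 1.0 (fully open); "finger_force": force on a finger pad.
Only numpy, scipy, OpenCV 4.12 (cv2) and the standard library are available. Lean on these libraries where they do the work, as an engineer would, in place of code of your own. Each camera call takes 0.05 s, during which the arm holds its last target. There are 200 camera calls.

## Task

On the welding bench, swing the yellow lid of the clamshell fixture open by its green bar, past upright, so that it stays open by itself. Then lift the steel flange out of the fixture and set it down gently in the blue tray, flat on its disc with the neck up; the lid must still be open when you finish.

Things in the scene. Friction and masses are not known exactly. Their poses are not given: they have to be found in the camera images.
- lid (a joint): Hinge angle (rad) of the fixture's yellow lid: 0 shut (level), 1.57 upright, 2.0 fully open at its stop, the bar then 222 mm up. The hinge is free: below upright the lid falls shut, past it it falls open and stays. 0.35 kg; lifting the bar takes about 2 N. A frame 8 mm thick with a 60 mm window, through which the flange's neck stands. Hinge line 58 mm above the table, nest floor 40 mm.
- lid_bar (a point): Centre of the lid's green round grip bar, 12 mm thick, 80 mm clear between its arms. Lid shut: 101 mm above the table, 35 mm above the lid's top, 50 mm out from its free edge: pinch from above; it may turn in the fingers. Axes turn with the lid: x along bar and hinge, z up when shut, +y from bar to hinge; the hinge line lies at y +200, z -43 mm. The bar goes up and over towards the shut lid's +y.
- flange_neck (a point): Mid-neck of the steel flange in the fixture under the lid: disc 80 mm across, 12 mm thick, with a round neck 32 mm thick standing 44 mm up (56 in all), 0.45 kg. The point is on the axis, 34 mm above the underside, 22 below the top; z along the axis, up. Starts 74 mm above the table, 85 mm from the hinge line, between low locators 8 mm high. Other flanges: red tray, bench.
- blue_tray: Blue square steel tray, fixed and empty: outside 160 x 160 mm, 15 mm high, walls and floor 4 mm thick. Origin at the centre of its underside, on the table; z up, x and y along its sides. A like tray in red with a rejected flange in it stands on the other side of the fixture; either may be left or right.
There are look-alikes about, which are no part of the job. There is more than one size of the blue_tray; the one meant has the size given above.

How it is judged (in metres and radians):
On the way:
1. the lid is swung open past upright (value of joint lid above 1.62 rad), for 0.2 s.
At the end, for the whole second after the job is handed in: The lid stands open past upright (over 1.62 rad); the flange that was in the fixture rests flat on the floor of the blue tray, neck up (within 0.1 rad), its axis within 55 mm of the tray's centre, at rest (value of joint lid above 1.62 rad and horizontal distance between flange_neck and blue_tray below 0.055 m and z of flange_neck in the frame of blue_tray below 0.045 m and angle between flange_neck's own z axis and vertical below 0.1 rad and linear speed of flange below 0.03 m/s); the robot touches nothing.
It fails at once if the flange is dropped (falling faster than 0.8 m/s while not held) (linear speed of flange above 0.8 m/s and contact force between the fingers and flange below 0.1 N).
It also fails if it takes over 61 s, if anything falls off the work surface, if the arm or the gripper's body presses on something with over 40 N, if the wrist force passes 120 N, or if a joint passes its speed limit or range.

## Working session

There is one attempt and no reset: what is moved stays moved. The work goes in short steps, Python scripts to look and compute and a tool call to move; the robot and the scene stay as the last step left them, time stands still between calls to the robot, and variables do not carry over. Pictures are saved under pics/ and viewed, at most 10 in all, crops included, and the job is handed in when it is done.

Besides the shell and the picture viewer there is one more tool, called after "Request:" in YAML: its name, and indented under it one key for each argument. carry_out: Moves the arm, as the interface text tells. Its arguments: {"type":"object","properties":{"rows":{"type":"array","items":{"type":"object","properties":{"gripper":{"type":"number"},"x":{"type":"number"},"y":{"type":"number"},"z":{"type":"number"},"turn":{"type":"number"}}}}},"required":["rows"]}

```bash
mkdir -p pics; ls; python3 - <<'E'
from workcell import bot
import cv2,numpy as np
for n in("scene","top"):
    im=bot.read_camera(n); cv2.imwrite(f"pics/{n}0.png",im[:,:,::-1])
    c=bot.calibration(n); print(n,np.round(c["camera_matrix"],1).tolist(),np.round(c["world_from_camera"],3).tolist())
s=bot.observe(); print(s)
E
```

```text
pics
scene [[377.3, 0.0, 323.4], [0.0, 377.3, 198.1], [0.0, 0.0, 1.0]] [[0.873, 0.409, -0.266, 708.236], [0.488, -0.727, 0.483, -567.666], [0.004, -0.552, -0.834, 902.123], [0.0, 0.0, 0.0, 1.0]]
top [[497.8, 0.0, 319.4], [0.0, 497.8, 202.8], [0.0, 0.0, 1.0]] [[0.015, -0.994, 0.111, 289.484], [-1.0, -0.015, 0.003, -91.701], [-0.002, -0.111, -0.994, 1602.858], [0.0, 0.0, 0.0, 1.0]]
{'t': 0.1, 'joint_positions': array([-1.35157428,  0.4351298 ,  0.02494421,  1.57398472, -0.01159702,
        1.13399692, -0.07512331]), 'joint_vel': array([-6.02638979e-04, -2.65123207e-03, -1.95528454e-04, -2.15108951e-03,
       -2.07258098e-04,  4.19119147e-05,  5.85656191e-04]), 'tau': array([ 4.34042755e-03, -6.69131327e+01,  9.88642238e-01, -3.15143359e+01,
       -6.04127557e-02,  3.75605409e-02,  3.70997850e-05]), 'position': array([197.57729819, 592.47722467, 226.04598261]), 'ee_rot': array([-5.03421332e-01, -3.10088768e+00,  2.15188372e-03]), 'force': array([ 0.15898155, -0.28725783, -0.09208248]), 'torque': array([-0.00897793,  0.00488635,  0.07654457]), 'finger_force': 0.0, 'opening': 1.0013444717307198}
```

View pics/scene0.png

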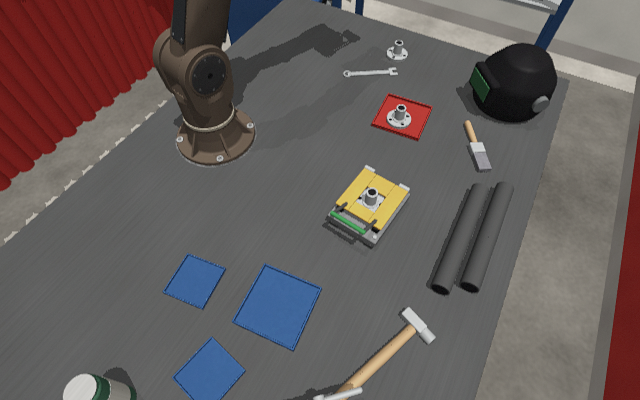

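View pics/top0.png

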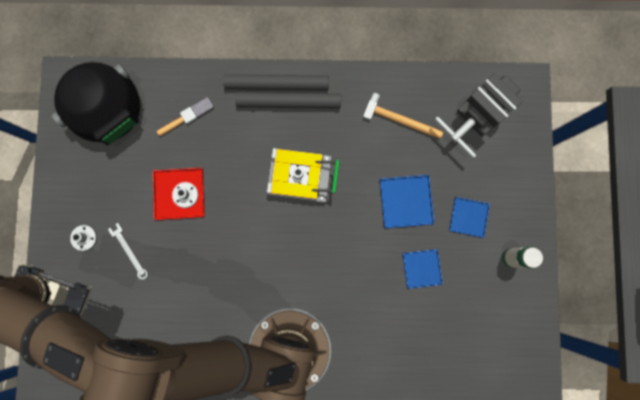

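The two views show the yellow lid at top-view pixel (298,174), with its green bar at (336,176) on the right, so the hinge is on the left. The red tray is at (178,194).

There are three blue candidates in the top view: A at (406,202), about 51 px wide; B at (469,217), about 36 px; and C at (422,269), about 36 px. 160 mm is about 50 px at this range, so A fits.

```bash
cat > h.py <<'E'
from workcell import bot
import cv2,numpy as np
from scipy.spatial.transform import Rotation as R
def ray(n,uv):
    c=bot.calibration(n);T=np.array(c["world_from_camera"]);d=np.linalg.inv(c["camera_matrix"])@[uv[0],uv[1],1.]
    return T[:3,3],T[:3,:3]@d
def onz(n,uv,z):
    o,d=ray(n,uv);return (o+d*(z-o[2])/d[2])[:2]
def tri(a,b):
    (o1,d1),(o2,d2)=ray("scene",a),ray("top",b)
    k=np.linalg.lstsq(np.c_[d1,-d2],o2-o1,rcond=None)[0];p,q=o1+d1*k[0],o2+d2*k[1]
    return (p+q)/2,np.linalg.norm(p-q)
def blobs(im,lo,hi,amin=20):
    m=cv2.inRange(cv2.cvtColor(im,cv2.COLOR_RGB2HSV),lo,hi)
    return [c for c in cv2.findContours(m,cv2.RETR_EXTERNAL,cv2.CHAIN_APPROX_NONE)[0] if cv2.contourArea(c)>amin]
def cen(c):
    M=cv2.moments(c);return np.array([M["m10"],M["m01"]])/M["m00"]
def tool():
    s=bot.observe();return s["position"],R.from_rotvec(s["ee_rot"]).as_matrix(),s
E
python3 - <<'E'
from h import *
S=cv2.imread("pics/scene0.png")[:,:,::-1].copy();T=cv2.imread("pics/top0.png")[:,:,::-1].copy()
f=lambda a:np.round(a,1).tolist()
for n,im in(("scene",S),("top",T)):
    for name,lo,hi,z in(("green",(50,90,60),(80,255,255),101),("yellow",(20,120,100),(35,255,255),66),("blue",(100,120,80),(118,255,255),15)):
        for c in blobs(im,lo,hi):
            r=cv2.minAreaRect(c);b=[onz(n,p,z) for p in cv2.boxPoints(r)]
            print(n,name,f(cen(c)),"area",cv2.contourArea(c),"z-plane c",f(onz(n,r[0],z)),"sides",f([np.linalg.norm(b[1]-b[0]),np.linalg.norm(b[2]-b[1])]),"dir",f([(b[1]-b[0]),(b[2]-b[1])]))
a=cv2.resize(S[150:250,310:430],None,fx=4,fy=4,interpolation=2);b=cv2.resize(T[140:215,255:355],None,fx=4,fy=4,interpolation=2)
v=np.zeros((400+0,800,3),np.uint8);v[:400,:400]=a[:,:400];v[:300,400:]=b
cv2.imwrite("pics/crop1.png",v[:,:,::-1])
c=cv2.resize(T[165:300,365:500],None,fx=4,fy=4)
cv2.imwrite("pics/crop2.png",c[:,:,::-1])
E
```

```text
scene green [100.8, 391.0] area 181.5 z-plane c [292.7, -689.8] sides [43.0, 30.9] dir [[-30.7, 30.2], [27.5, 14.1]]
scene green [347.3, 222.1] area 132.5 z-plane c [537.9, -136.5] sides [12.3, 99.7] dir [[-0.2, 12.3], [99.0, -12.2]]
scene yellow [371.9, 197.7] area 2239.5 z-plane c [550.4, -18.4] sides [152.8, 159.3] dir [[-4.5, 152.7], [157.2, -25.7]]
scene blue [208.3, 372.4] area 2633.5 z-plane c [430.5, -572.4] sides [113.8, 115.5] dir [[23.3, 111.4], [113.6, -21.3]]
scene blue [277.3, 306.0] area 4371.0 z-plane c [475.8, -373.5] sides [166.0, 174.5] dir [[-31.7, 163.0], [174.0, 12.0]]
scene blue [194.0, 280.5] area 1879.0 z-plane c [265.1, -420.9] sides [125.3, 122.7] dir [[-25.1, 122.8], [122.7, -0.1]]
top green [335.2, 176.0] area 118.5 z-plane c [540.0, -133.3] sides [100.6, 14.7] dir [[99.8, -12.8], [-1.9, -14.6]]
top green [116.5, 128.4] area 62.0 z-plane c [677.5, 544.4] sides [101.9, 9.3] dir [[66.0, -77.6], [-7.2, -5.9]]
top yellow [296.0, 173.4] area 2006.5 z-plane c [552.5, -11.9] sides [144.9, 147.6] dir [[144.3, -13.1], [-15.4, -146.8]]
top blue [422.0, 268.5] area 1207.0 z-plane c [262.2, -413.6] sides [114.0, 112.9] dir [[15.7, -113.0], [-112.2, -12.8]]
top blue [469.1, 217.1] area 1159.5 z-plane c [427.9, -565.7] sides [111.5, 115.0] dir [[109.1, -23.2], [-21.2, -113.1]]
top blue [406.4, 201.1] area 2394.0 z-plane c [476.4, -365.5] sides [163.5, 160.8] dir [[16.1, -162.7], [-160.4, -11.7]]
```

View pics/crop1.png

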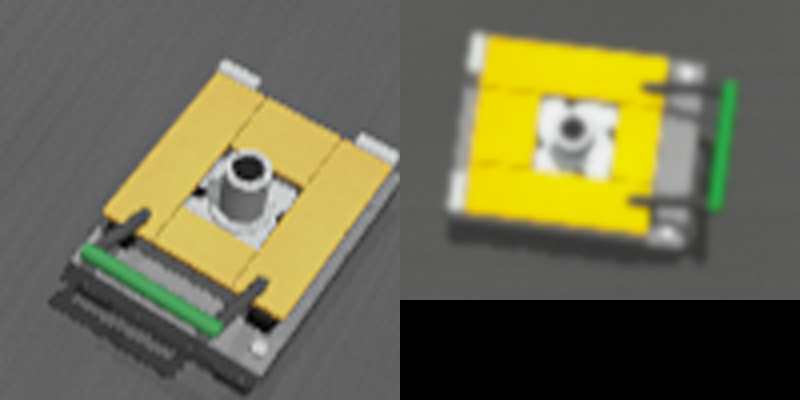

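View pics/crop2.png

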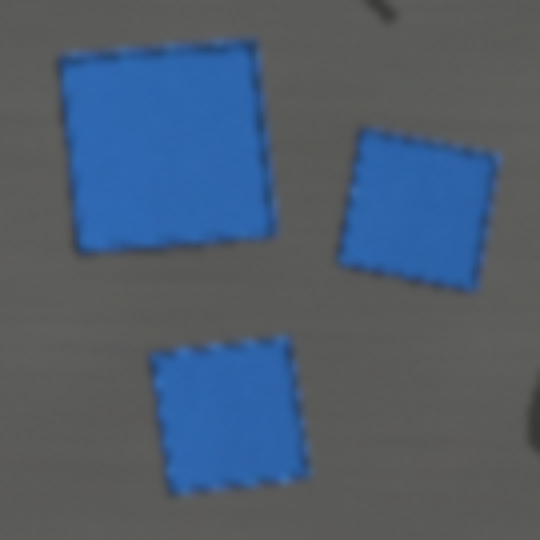

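The enlarged crop confirms tray A (160–163 mm sides, the others about 113 mm). The lid bar is at about (539,-135) at z=101 and the hinge is towards +y, with an axis tilt of about -6.5°.

```bash
cat > g.py <<'E'
import sys
from h import *
def go(x,y,z,ang=None):
    p,M,s=tool();d=M.T@(np.array([x,y,z])-p)
    print("t",round(s["t"],2),"pos",np.round(p,1),"d(m)",np.round(d/1000,4),"F",np.round(s["force"],1),"op",round(s["opening"],3),"ff",round(s["finger_force"],1),"q1,q7",np.round(s["joint_positions"][[0,6]],2))
    a=np.degrees(np.arctan2(M[1,1],M[0,1]));print("tool y ang",round(a,2),"tilt z",np.round(M[:,2],3), "turn", None if ang is None else round(-((ang-a+90)%180-90),2))
go(*map(float,sys.argv[1:]))
E
python3 - <<'E'
from h import *
p,e=tri((347.3,222.1),(335.2,176.));print(p,e)
E
python3 g.py 539 -135 200 83.5
```

```text
[ 538.74266787 -134.46059958   99.72203331] 3.5930577361535314
t 0.1 pos [197.6 592.5 226. ] d(m) [-0.554  -0.5821  0.0269] F [ 0.2 -0.3 -0.1] op 1.001 ff 0.0 q1,q7 [-1.35 -0.08]
tool y ang 71.56 tilt z [-0.    -0.001 -1.   ] turn -11.94
```

Request:
carry_out:
  rows:
    - {"x":-0.554,"y":-0.582,"z":0,"turn":-12,"gripper":0}
    - {"x":-0.554,"y":-0.582,"z":0,"turn":-12,"gripper":0}
    - {"x":-0.554,"y":-0.582,"z":0,"turn":-12,"gripper":0}
    - {"x":-0.554,"y":-0.582,"z":0,"turn":-12,"gripper":0}
    - {"x":-0.554,"y":-0.582,"z":0,"turn":-12,"gripper":0}
    - {"x":-0.554,"y":-0.582,"z":0,"turn":-12,"gripper":0}
    - {"x":-0.554,"y":-0.582,"z":0,"turn":-12,"gripper":0}
    - {"x":-0.554,"y":-0.582,"z":0,"turn":-12,"gripper":0}

```text
t: 0.9
position: [368.0, 228.8, 226.7]
ee_rot: [-0.176, -3.137, -0.0]
force: [1.6, 1.4, 0.5]
opening: 0.503
finger_force: 0.0
```

```bash
python3 g.py 539 -135 200 83.5
```

```text
t 0.9 pos [368.  228.8 226.7] d(m) [-0.2107 -0.3423  0.0266] F [1.6 1.4 0.5] op 0.503 ff 0.0 q1,q7 [-0.81  0.8 ]
tool y ang 83.56 tilt z [-0.  0. -1.] turn 0.06
```

Request:
carry_out:
  rows:
    - {"x":-0.211,"y":-0.342,"z":0.027,"gripper":0}
    - {"x":-0.211,"y":-0.342,"z":0.027,"gripper":0}
    - {"x":-0.211,"y":-0.342,"z":0.027,"gripper":0}
    - {"x":-0.211,"y":-0.342,"z":0.027,"gripper":0}
    - {"x":-0.211,"y":-0.342,"z":0.027,"gripper":0}
    - {"x":-0.211,"y":-0.342,"z":0.027,"gripper":0}
    - {"x":-0.211,"y":-0.342,"z":0.027,"gripper":0}
    - {"x":-0.211,"y":-0.342,"z":0.027,"gripper":0}

```text
schema error: expected keys gripper, x, y, z, turn
```

```bash
python3 g.py 539 -135 82 83.5
```

```text
t 0.9 pos [368.  228.8 226.7] d(m) [-0.2107 -0.3423  0.1446] F [1.6 1.4 0.5] op 0.503 ff 0.0 q1,q7 [-0.81  0.8 ]
tool y ang 83.56 tilt z [-0.  0. -1.] turn 0.06
```

Request:
carry_out:
  rows:
    - {"x":-0.211,"y":-0.342,"z":0.027,"turn":0,"gripper":0}
    - {"x":-0.211,"y":-0.342,"z":0.027,"turn":0,"gripper":0}
    - {"x":-0.211,"y":-0.342,"z":0.027,"turn":0,"gripper":0}
    - {"x":-0.211,"y":-0.342,"z":0.027,"turn":0,"gripper":0}
    - {"x":-0.211,"y":-0.342,"z":0.027,"turn":0,"gripper":0}
    - {"x":-0.211,"y":-0.342,"z":0.027,"turn":0,"gripper":0}
    - {"x":-0.211,"y":-0.342,"z":0.027,"turn":0,"gripper":0}
    - {"x":-0.211,"y":-0.342,"z":0.027,"turn":0,"gripper":0}

```text
t: 1.7
position: [538.2, -132.0, 199.6]
ee_rot: [-0.176, -3.136, -0.0]
force: [1.9, 0.6, 0.0]
opening: 0.501
finger_force: 0.0
```

```bash
python3 g.py 539 -135 82 83.5
```

```text
t 1.7 pos [ 538.2 -132.   199.6] d(m) [-0.0012 -0.0029  0.1176] F [1.9 0.6 0. ] op 0.501 ff 0.0 q1,q7 [-0.17  1.78]
tool y ang 83.59 tilt z [-0.  0. -1.] turn 0.09
```

Request:
carry_out:
  rows:
    - {"x":0,"y":0,"z":0.03,"turn":0,"gripper":0}
    - {"x":0,"y":0,"z":0.06,"turn":0,"gripper":0}
    - {"x":0,"y":0,"z":0.09,"turn":0,"gripper":0}
    - {"x":0,"y":0,"z":0.118,"turn":0,"gripper":0}
    - {"x":0,"y":0,"z":0.118,"turn":0,"gripper":0}
    - {"x":0,"y":0,"z":0.118,"turn":0,"gripper":0.4}
    - {"x":0,"y":0,"z":0.118,"turn":0,"gripper":1}
    - {"x":0,"y":0,"z":0.118,"turn":0,"gripper":1}

```text
t: 2.5
position: [538.8, -130.3, 83.4]
ee_rot: [0.176, 3.134, -0.0]
force: [0.5, -0.3, -0.1]
opening: 0.288
finger_force: 0.0
```

Request:
carry_out:
  rows:
    - {"x":0,"y":0,"z":0,"turn":0,"gripper":1}
    - {"x":0,"y":0,"z":0,"turn":0,"gripper":1}
    - {"x":0,"y":0,"z":0,"turn":0,"gripper":1}

```text
t: 2.8
position: [538.2, -134.9, 83.2]
ee_rot: [0.182, 3.133, -0.008]
force: [-1.6, -13.0, 1.6]
opening: 0.123
finger_force: 30.0
```

```bash
python3 g.py 539 -135 82 83.5; python3 - <<'E'
import numpy as np
for k in range(1,17):
    l=2.0*k/16; a=l+np.arctan2(43,200); r=204.6
    print(k, round(l,2), "y",round(.2-r*np.cos(a)/1e3,4),"z",round(-(r*np.sin(a)-43)/1e3,4))
E
```

```text
t 2.8 pos [ 538.2 -134.9   83.2] d(m) [-0.0008 -0.      0.0013] F [ -1.6 -13.    1.6] op 0.123 ff 30.0 q1,q7 [-0.12  1.84]
tool y ang 83.36 tilt z [ 0.003 -0.005 -1.   ] turn -0.14
1 0.12 y 0.0069 z -0.0246
2 0.25 y 0.0168 z -0.0482
3 0.38 y 0.0296 z -0.0703
4 0.5 y 0.0451 z -0.0906
5 0.62 y 0.0629 z -0.1089
6 0.75 y 0.083 z -0.1248
7 0.88 y 0.1048 z -0.1381
8 1.0 y 0.1281 z -0.1486
9 1.12 y 0.1526 z -0.156
10 1.25 y 0.1777 z -0.1604
11 1.38 y 0.2033 z -0.1616
12 1.5 y 0.2287 z -0.1596
13 1.62 y 0.2538 z -0.1544
14 1.75 y 0.278 z -0.1462
15 1.88 y 0.3009 z -0.135
16 2.0 y 0.3223 z -0.121
```

Request:
carry_out:
  rows:
    - {"x":0,"y":-0.004,"z":0,"turn":0,"gripper":1}
    - {"x":0,"y":0.0,"z":-0.013,"turn":0,"gripper":1}
    - {"x":0,"y":0.003,"z":-0.025,"turn":0,"gripper":1}
    - {"x":0,"y":0.012,"z":-0.048,"turn":0,"gripper":1}
    - {"x":0,"y":0.025,"z":-0.07,"turn":0,"gripper":1}
    - {"x":0,"y":0.041,"z":-0.091,"turn":0,"gripper":1}
    - {"x":0,"y":0.058,"z":-0.109,"turn":0,"gripper":1}
    - {"x":0,"y":0.079,"z":-0.125,"turn":0,"gripper":1}

```text
t: 3.6
position: [547.1, -54.7, 209.6]
ee_rot: [0.181, 3.133, -0.005]
force: [0.4, -10.0, 9.3]
opening: 0.118
finger_force: 30.0
```

```bash
python3 g.py 547.6 -52 208 83.5
```

```text
t 3.6 pos [547.1 -54.7 209.6] d(m) [-0.0001  0.0027  0.0016] F [  0.4 -10.    9.3] op 0.118 ff 30.0 q1,q7 [-0.31  1.61]
tool y ang 83.39 tilt z [ 0.003 -0.003 -1.   ] turn -0.11
```

Request:
carry_out:
  rows:
    - {"x":0,"y":0.02,"z":-0.015,"turn":0,"gripper":1}
    - {"x":0,"y":0.043,"z":-0.025,"turn":0,"gripper":1}
    - {"x":0,"y":0.068,"z":-0.033,"turn":0,"gripper":1}
    - {"x":0,"y":0.093,"z":-0.037,"turn":0,"gripper":1}
    - {"x":0,"y":0.118,"z":-0.038,"turn":0,"gripper":1}
    - {"x":0,"y":0.143,"z":-0.036,"turn":0,"gripper":1}
    - {"x":0,"y":0.168,"z":-0.031,"turn":0,"gripper":1}
    - {"x":0,"y":0.192,"z":-0.023,"turn":0,"gripper":1}

```text
t: 4.4
position: [569.0, 140.5, 231.4]
ee_rot: [0.175, 3.134, 0.002]
force: [4.0, -2.2, 1.5]
opening: 0.121
finger_force: 30.0
```

```bash
python3 g.py 569.5 141.5 228 83.5
```

```text
t 4.4 pos [569.  140.5 231.4] d(m) [-0.0004  0.001   0.0034] F [ 4.  -2.2  1.5] op 0.121 ff 30.0 q1,q7 [-0.59  1.26]
tool y ang 83.59 tilt z [ 0.003  0.001 -1.   ] turn 0.09
```

Request:
carry_out:
  rows:
    - {"x":0,"y":0.012,"z":0.005,"turn":0,"gripper":1}
    - {"x":0,"y":0.023,"z":0.011,"turn":0,"gripper":1}
    - {"x":0,"y":0.034,"z":0.018,"turn":0,"gripper":1}
    - {"x":0,"y":0.042,"z":0.023,"turn":0,"gripper":1}
    - {"x":0,"y":0.042,"z":0.023,"turn":0,"gripper":0.2}
    - {"x":0,"y":0.042,"z":0.023,"turn":0,"gripper":0.2}
    - {"x":0,"y":0.042,"z":0.023,"turn":0,"gripper":0.2}
    - {"x":0,"y":0.042,"z":0.023,"turn":0,"gripper":0.2}

```text
t: 5.2
position: [572.5, 180.0, 206.8]
ee_rot: [-0.178, -3.136, 0.001]
force: [0.1, 0.1, 0.0]
opening: 0.39
finger_force: 0.0
```

Request:
carry_out:
  rows:
    - {"x":0,"y":0,"z":-0.03,"turn":0,"gripper":0.2}
    - {"x":0,"y":0,"z":-0.07,"turn":0,"gripper":0.2}
    - {"x":0,"y":0,"z":-0.1,"turn":0,"gripper":0}
    - {"x":0,"y":0,"z":-0.1,"turn":0,"gripper":0}

```text
t: 5.6
position: [574.8, 180.6, 311.6]
ee_rot: [0.178, 3.13, 0.005]
force: [1.1, 0.1, -0.4]
opening: 0.491
finger_force: 0.0
```

```bash
python3 g.py 552 -20 300 -6; python3 - <<'E'
from h import *
for n in("scene","top"):
    im=bot.read_camera(n); cv2.imwrite(f"pics/{n}1.png",im[:,:,::-1])
    if n=="scene": S=im
    else: T=im
v=np.zeros((480,800,3),np.uint8)
v[:,:400]=cv2.resize(S[130:250,320:420],None,fx=4,fy=4)[:, :400];v[:480,400:]=cv2.resize(T[120:240,250:350],None,fx=4,fy=4)
cv2.imwrite("pics/crop3.png",v[:,:,::-1])
E
```

```text
t 5.6 pos [574.8 180.6 311.6] d(m) [ 0.     -0.2019  0.0109] F [ 1.1  0.1 -0.4] op 0.491 ff 0.0 q1,q7 [-0.65  1.18]
tool y ang 83.5 tilt z [ 0.007  0.003 -1.   ] turn 89.5
```

View pics/crop3.png

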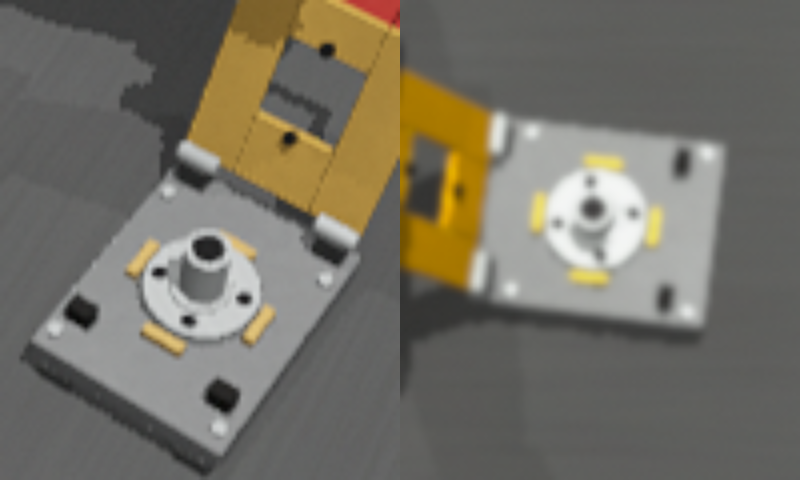

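The lid stands open and the flange sits free in the nest, with the neck top at about (371.6,191.4) in scene and (298,171.7) in top.

```bash
python3 - <<'E'
from h import *
print(onz("scene",(371.6,191.4),96),onz("top",(297.9,171.6),96),onz("top",(298.9,174.4),52),tri((371.6,191.4),(297.9,171.6)))
E
python3 g.py 551.5 -20.5 200 -6
```

```text
[549.56974226 -21.14873426] [552.85684191 -19.02732288] [551.64433308 -20.23745189] (array([551.15244153, -20.01075714,  96.07504292]), np.float64(3.850541160133443))
t 5.7 pos [573.  180.4 307.3] d(m) [-0.0012 -0.2022  0.1072] F [-0.5  0.8 -1.1] op 0.498 ff 0.0 q1,q7 [-0.65  1.18]
tool y ang 83.53 tilt z [ 0.001  0.001 -1.   ] turn 89.53
```

Request:
carry_out:
  rows:
    - {"x":-0.001,"y":-0.202,"z":0,"turn":89.5,"gripper":-1}
    - {"x":-0.001,"y":-0.202,"z":0,"turn":89.5,"gripper":-1}
    - {"x":-0.001,"y":-0.202,"z":0,"turn":89.5,"gripper":-1}
    - {"x":-0.001,"y":-0.202,"z":0,"turn":89.5,"gripper":-1}
    - {"x":-0.001,"y":-0.202,"z":0,"turn":89.5,"gripper":-1}
    - {"x":-0.001,"y":-0.202,"z":0.05,"turn":89.5,"gripper":-1}
    - {"x":-0.001,"y":-0.202,"z":0.1,"turn":89.5,"gripper":-1}
    - {"x":-0.001,"y":-0.202,"z":0.1,"turn":89.5,"gripper":-1}

```text
t: 6.5
position: [546.0, -19.8, 199.9]
ee_rot: [-1.92, -2.476, 0.013]
force: [-0.9, -0.4, 0.5]
opening: 1.0
finger_force: 0.0
```

```bash
python3 g.py 551.3 -20.2 180 -6
```

```text
t 6.5 pos [546.  -19.8 199.9] d(m) [-0.0017  0.0053  0.0198] F [-0.9 -0.4  0.5] op 1.0 ff 0.0 q1,q7 [-0.54  0.46]
tool y ang 14.41 tilt z [-0.012 -0.001 -1.   ] turn 20.41
```

Request:
carry_out:
  rows:
    - {"x":0,"y":0,"z":0.02,"turn":20.5,"gripper":-1}
    - {"x":0,"y":0,"z":0.02,"turn":20.5,"gripper":-1}
    - {"x":0,"y":0,"z":0.02,"turn":20.5,"gripper":-1}
    - {"x":0,"y":0,"z":0.02,"turn":20.5,"gripper":-1}
    - {"x":0,"y":0,"z":0.02,"turn":20.5,"gripper":-1}

```text
t: 7.0
position: [550.5, -20.1, 186.1]
ee_rot: [-2.327, -2.11, 0.002]
force: [-0.2, 0.2, -0.3]
opening: 0.997
finger_force: 0.0
```

```bash
python3 g.py 551.3 -20.2 62 -6
```

```text
t 7.0 pos [550.5 -20.1 186.1] d(m) [0.     0.001  0.1241] F [-0.2  0.2 -0.3] op 0.997 ff 0.0 q1,q7 [-0.59  0.17]
tool y ang -5.59 tilt z [-0.002 -0.    -1.   ] turn 0.41
```

Request:
carry_out:
  rows:
    - {"x":0,"y":0.001,"z":0.04,"turn":0,"gripper":-1}
    - {"x":0,"y":0.001,"z":0.08,"turn":0,"gripper":-1}
    - {"x":0,"y":0.001,"z":0.105,"turn":0,"gripper":-1}
    - {"x":0,"y":0.001,"z":0.124,"turn":0,"gripper":-1}
    - {"x":0,"y":0.001,"z":0.124,"turn":0,"gripper":0}
    - {"x":0,"y":0.001,"z":0.124,"turn":0,"gripper":0}
    - {"x":0,"y":0.001,"z":0.124,"turn":0,"gripper":1}
    - {"x":0,"y":0.001,"z":0.124,"turn":0,"gripper":1}

```text
t: 7.8
position: [553.0, -20.1, 64.1]
ee_rot: [2.328, 2.108, 0.003]
force: [0.1, -0.8, 0.8]
opening: 0.701
finger_force: 0.0
```

Request:
carry_out:
  rows:
    - {"x":0,"y":0,"z":0,"turn":0,"gripper":1}
    - {"x":0,"y":0,"z":0,"turn":0,"gripper":1}
    - {"x":0,"y":0,"z":0,"turn":0,"gripper":1}

```text
t: 8.1
position: [552.4, -20.0, 63.2]
ee_rot: [2.329, 2.108, 0.001]
force: [-0.3, -0.5, -0.1]
opening: 0.439
finger_force: 0.0
```

```bash
python3 g.py 551.3 -20.2 62 -6
```

```text
t 8.1 pos [552.4 -20.   63.2] d(m) [-0.0003 -0.0011  0.0012] F [-0.3 -0.5 -0.1] op 0.439 ff 0.0 q1,q7 [-0.49  0.3 ]
tool y ang -5.68 tilt z [ 0.  0. -1.] turn 0.32
```

Continue closing, then lift.

Request:
carry_out:
  rows:
    - {"x":0,"y":-0.001,"z":0,"turn":0,"gripper":1}
    - {"x":0,"y":-0.001,"z":0,"turn":0,"gripper":1}
    - {"x":0,"y":-0.001,"z":0,"turn":0,"gripper":1}
    - {"x":0,"y":-0.001,"z":0,"turn":0,"gripper":1}

```text
t: 8.5
position: [550.9, -19.9, 63.0]
ee_rot: [-2.329, -2.108, 0.0]
force: [-3.2, 0.1, 5.4]
opening: 0.343
finger_force: 30.0
```

Request:
carry_out:
  rows:
    - {"x":0,"y":0,"z":-0.005,"turn":0,"gripper":1}
    - {"x":0,"y":0,"z":-0.015,"turn":0,"gripper":1}
    - {"x":0,"y":0,"z":-0.03,"turn":0,"gripper":1}
    - {"x":0,"y":0,"z":-0.05,"turn":0,"gripper":1}
    - {"x":0,"y":0,"z":-0.07,"turn":0,"gripper":1}
    - {"x":0,"y":0,"z":-0.09,"turn":0,"gripper":1}
    - {"x":0,"y":0,"z":-0.1,"turn":0,"gripper":1}
    - {"x":0,"y":0,"z":-0.1,"turn":0,"gripper":1}

```text
t: 9.3
position: [552.1, -20.1, 164.3]
ee_rot: [2.328, 2.107, 0.003]
force: [-0.3, -0.1, -5.4]
opening: 0.342
finger_force: 30.0
```

```bash
python3 g.py 476 -368 163 -6; python3 - <<'E'
from h import *
T=cv2.imread("pics/top1.png")[:,:,::-1].copy();S=cv2.imread("pics/scene1.png")[:,:,::-1].copy()
for n,im in(("top",T),("scene",S)):
    c=max(blobs(im,(100,120,80),(118,255,255),500),key=lambda c:cv2.contourArea(c) if (n=="top" or True) else 0)
    b=np.array([onz(n,p,15) for p in cv2.boxPoints(cv2.minAreaRect(c))]);print(n,b.mean(0),onz(n,cen(c),10))
E
```

```text
t 9.3 pos [552.1 -20.1 164.3] d(m) [-0.3538 -0.0412  0.001 ] F [-0.3 -0.1 -5.4] op 0.342 ff 30.0 q1,q7 [-0.57  0.2 ]
tool y ang -5.69 tilt z [ 0.003  0.    -1.   ] turn 0.31
top [ 476.8466427  -365.44696497] [ 476.81878715 -366.06105996]
scene [ 473.56388291 -369.9408169 ] [ 478.01702294 -373.77041574]
```

Request:
carry_out:
  rows:
    - {"x":-0.015,"y":-0.002,"z":0,"turn":0,"gripper":1}
    - {"x":-0.035,"y":-0.004,"z":0,"turn":0,"gripper":1}
    - {"x":-0.06,"y":-0.007,"z":0,"turn":0,"gripper":1}
    - {"x":-0.09,"y":-0.01,"z":0,"turn":0,"gripper":1}
    - {"x":-0.12,"y":-0.014,"z":0,"turn":0,"gripper":1}
    - {"x":-0.15,"y":-0.017,"z":0,"turn":0,"gripper":1}
    - {"x":-0.175,"y":-0.02,"z":0,"turn":0,"gripper":1}
    - {"x":-0.19,"y":-0.022,"z":0,"turn":0,"gripper":1}

```text
t: 10.1
position: [508.5, -209.9, 162.1]
ee_rot: [-2.332, -2.104, 0.003]
force: [0.4, 0.7, -6.3]
opening: 0.342
finger_force: 30.0
```

Request:
carry_out:
  rows:
    - {"x":-0.015,"y":-0.002,"z":0,"turn":0,"gripper":1}
    - {"x":-0.035,"y":-0.004,"z":0,"turn":0,"gripper":1}
    - {"x":-0.06,"y":-0.007,"z":0,"turn":0,"gripper":1}
    - {"x":-0.09,"y":-0.01,"z":0,"turn":0,"gripper":1}
    - {"x":-0.12,"y":-0.014,"z":0,"turn":0,"gripper":1}
    - {"x":-0.145,"y":-0.017,"z":0,"turn":0,"gripper":1}
    - {"x":-0.16,"y":-0.019,"z":0,"turn":0,"gripper":1}
    - {"x":-0.164,"y":-0.019,"z":0,"turn":0,"gripper":1}

```text
t: 10.9
position: [474.4, -369.6, 162.6]
ee_rot: [-2.331, -2.106, 0.001]
force: [0.9, 0.5, -5.4]
opening: 0.345
finger_force: 30.0
```

```bash
python3 g.py 476.5 -368 30 -6; python3 - <<'E'
from h import *
im=bot.read_camera("scene"); cv2.imwrite("pics/scene2.png",cv2.resize(im[100:360,160:460],None,fx=2,fy=2)[:,:,::-1])
E
```

```text
t 10.9 pos [ 474.4 -369.6  162.6] d(m) [0.0019 0.002  0.1326] F [ 0.9  0.5 -5.4] op 0.345 ff 30.0 q1,q7 [0.1  0.85]
tool y ang -5.81 tilt z [-0.001 -0.    -1.   ] turn 0.19
```

View pics/scene2.png

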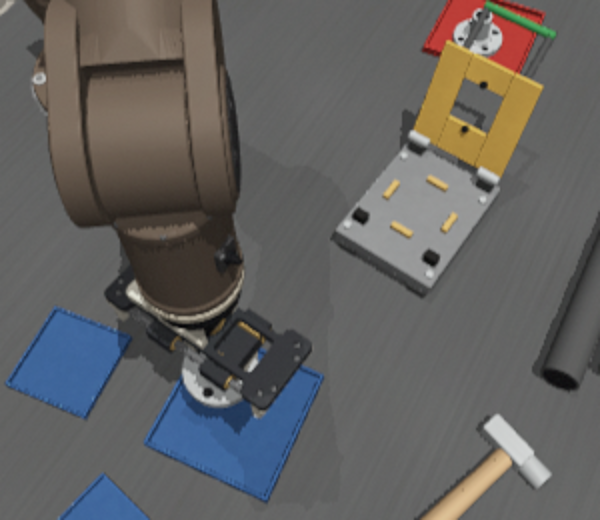

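The nest is empty, the lid is open, and the flange hangs level in the gripper above the large tray. Lowering.

Request:
carry_out:
  rows:
    - {"x":0.002,"y":0.002,"z":0.02,"turn":0,"gripper":1}
    - {"x":0.002,"y":0.002,"z":0.045,"turn":0,"gripper":1}
    - {"x":0.002,"y":0.002,"z":0.07,"turn":0,"gripper":1}
    - {"x":0.002,"y":0.002,"z":0.095,"turn":0,"gripper":1}
    - {"x":0.002,"y":0.002,"z":0.112,"turn":0,"gripper":1}
    - {"x":0.002,"y":0.002,"z":0.122,"turn":0,"gripper":1}
    - {"x":0.002,"y":0.002,"z":0.127,"turn":0,"gripper":1}
    - {"x":0.002,"y":0.002,"z":0.127,"turn":0,"gripper":1}

```text
t: 11.75
position: [477.9, -365.7, 35.7]
ee_rot: [-2.328, -2.109, -0.0]
force: [-0.7, -1.2, -5.1]
opening: 0.342
finger_force: 30.0
```

Request:
carry_out:
  rows:
    - {"x":0,"y":0,"z":0.002,"turn":0,"gripper":1}
    - {"x":0,"y":0,"z":0.004,"turn":0,"gripper":1}
    - {"x":0,"y":0,"z":0.006,"turn":0,"gripper":1}
    - {"x":0,"y":0,"z":0.006,"turn":0,"gripper":1}

```text
t: 12.15
position: [477.5, -366.4, 29.9]
ee_rot: [2.329, 2.108, 0.0]
force: [0.2, 0.0, -4.9]
opening: 0.342
finger_force: 30.0
```

Request:
carry_out:
  rows:
    - {"x":0,"y":0,"z":0.001,"turn":0,"gripper":1}
    - {"x":0,"y":0,"z":0.002,"turn":0,"gripper":1}
    - {"x":0,"y":0,"z":0.003,"turn":0,"gripper":1}
    - {"x":0,"y":0,"z":0.003,"turn":0,"gripper":1}

```text
t: 12.55
position: [477.5, -366.5, 27.0]
ee_rot: [2.329, 2.108, 0.0]
force: [0.6, -0.5, -2.3]
opening: 0.344
finger_force: 30.0
```

Request:
carry_out:
  rows:
    - {"x":0,"y":0,"z":0.001,"turn":0,"gripper":1}
    - {"x":0,"y":0,"z":0.001,"turn":0,"gripper":1}

```text
t: 12.75
position: [477.6, -366.5, 27.0]
ee_rot: [2.329, 2.108, 0.001]
force: [-3.8, 3.4, 10.2]
opening: 0.342
finger_force: 30.0
```

Request:
carry_out:
  rows:
    - {"x":0,"y":0,"z":0,"turn":0,"gripper":0.2}
    - {"x":0,"y":0,"z":0,"turn":0,"gripper":0}
    - {"x":0,"y":0,"z":0,"turn":0,"gripper":-0.3}
    - {"x":0,"y":0,"z":0,"turn":0,"gripper":-0.5}
    - {"x":0,"y":0,"z":0,"turn":0,"gripper":-0.5}
    - {"x":0,"y":0,"z":0,"turn":0,"gripper":-0.5}

```text
t: 13.35
position: [477.5, -366.4, 25.9]
ee_rot: [2.329, 2.108, -0.0]
force: [0.4, 0.1, 0.4]
opening: 0.738
finger_force: 0.0
```

Request:
carry_out:
  rows:
    - {"x":0,"y":0,"z":-0.02,"turn":0,"gripper":-0.5}
    - {"x":0,"y":0,"z":-0.05,"turn":0,"gripper":-0.5}
    - {"x":0,"y":0,"z":-0.09,"turn":0,"gripper":-0.5}
    - {"x":0,"y":0,"z":-0.13,"turn":0,"gripper":-0.5}
    - {"x":-0.04,"y":0,"z":-0.16,"turn":0,"gripper":-0.5}
    - {"x":-0.09,"y":0,"z":-0.16,"turn":0,"gripper":-0.5}
    - {"x":-0.12,"y":0,"z":-0.16,"turn":0,"gripper":-0.5}
    - {"x":-0.12,"y":0,"z":-0.16,"turn":0,"gripper":-0.5}

```text
t: 14.15
position: [462.7, -490.9, 186.3]
ee_rot: [2.333, 2.1, -0.005]
force: [-0.7, 0.5, -0.4]
opening: 0.749
finger_force: 0.0
```

```bash
python3 g.py 476.5 -368 30 -6; python3 - <<'E'
from h import *
S=bot.read_camera("scene");T=bot.read_camera("top")
v=np.zeros((520,800,3),np.uint8)
v[:,:400]=cv2.resize(S[100:360,220:420],None,fx=2,fy=2);v[:400,400:]=cv2.resize(T[130:230,340:440],None,fx=4,fy=4)
cv2.imwrite("pics/end.png",v[:,:,::-1])
E
```

```text
t 14.15 pos [ 462.7 -490.9  186.3] d(m) [0.1243 0.0009 0.1559] F [-0.7  0.5 -0.4] op 0.749 ff 0.0 q1,q7 [0.31 0.99]
tool y ang -6.02 tilt z [-0.001 -0.004 -1.   ] turn -0.02
```

View pics/end.png

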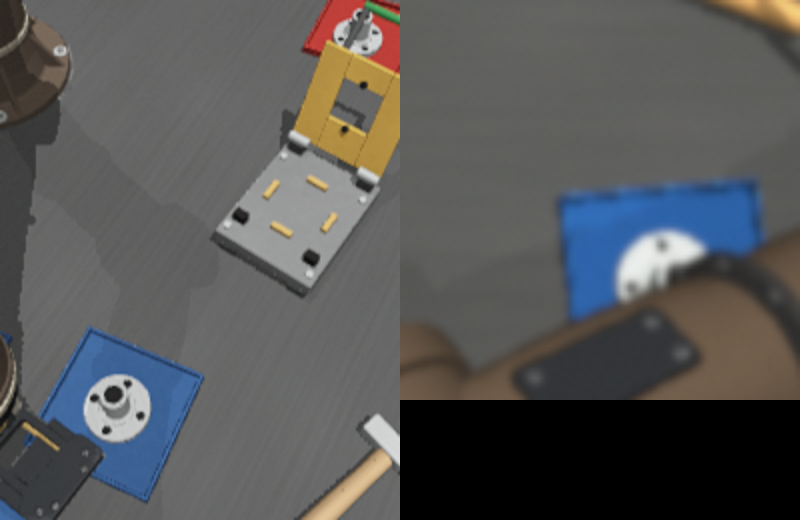

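The flange stands neck up and flat near the centre of the large blue tray, at (117,408) in the left crop. The lid is open and the arm is clear of everything.

```bash
python3 -c "
from workcell import bot
print(bot.finish_job())"
```

```text
the job is handed in; nothing more can be done
None
```

I handed the job in at about 14 s. The last pictures show the lid standing open and the flange flat, neck up, near the centre of the 160 mm blue tray, with the arm clear; no verdict was returned.

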